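# Start the toaster: bagel side first

## Robot

A 6-joint arm with a two-finger parallel gripper is mounted at the origin on a cart in front of the work surface, level with it; the furniture and walls round the work are solid. World frame = base frame: x ahead of the robot, y to its left, z up, the work surface at z = 0. Lengths are in mm, angles in rad, forces in N, time in s.
With the tool pointing down it reaches from about 350 to 875 mm from the base axis. Payload 4.2 kg.
Tool frame: the origin (TCP) lies midway between the tips of the shut fingers; the grasp point (between the pads) lies 19 mm behind it; z points along the fingers, y is the line along which they close (so a half turn about z gives the same grasp; the last joint's range is limited). The gripper opens to 85 mm and grips with 20 to 120 N. Pads are 22 mm wide; open, the fingers measure 114 mm over their backs; the gripper's body (76 mm by 85 mm) begins 54 mm behind the grasp point. The pads swing forward as they close: fully open they stand 13 mm farther back than shut.
Start: joints at [1.579, 0.385, 0.008, 0, -1.194, -0.259], TCP at [155.08, 605.433, 231.312] pointing down, gripper open.
Joint ranges: [-3.14, 3.14], [-1.21, 2.06], [-1.07, 1.41], [-3.16, 2.05], [-2.99, -0.16], [-3.1, 3.1]. Speed limits (rad/s): [2.79, 2.79, 3.14, 3.14, 3.14, 3.14].

## Interface

Orientations are given as a unit quaternion [x, y, z, w].
In Python, from bench import read_state, get_image, job_done gives the robot as it stands.
- The arm moves only by the shell command python3 -m jog 'ROWS'. ROWS is JSON, a list of rows, each a list of 3 entries, a list of its own where there are three numbers: the shift along the world's x, y, z scaled (see below), then the turn, a rotation vector about the world's x, y, z scaled (see below), then the gripper's target within -1 to 1 (shut at 1, half-way at 0, fully open at -1). In form: [[[x, y, z], [wx, wy, wz], claw], ...]. A call has 1 to 20 rows; each row is the pose to reach, as a shift and turn from the pose commanded when the call began; what a row does not reach only later rows make up. The controller multiplies each number of a shift by 10 cm and each number of a turn by 120 degrees. A row lasts 1/10 s, in which the tool goes at most 50 mm and 8.59 degrees, less where a joint would pass 70% of its speed; a pose out of reach is approached as far as the arm can. A call with a number of a shift or a turn outside -1 to 1 is refused whole. A call with a gripper value outside its range is refused whole. The fingers move at their own pace and stop on an object; the grip force is fixed at half the most. Time passes only in rows, so rows that repeat a pose let the fingers close. It gives the time, the measured TCP pose, the force, the opening and the grip force at its end, in the units of the state.
- read_state(): the state, without advancing time (a new reading comes with each control period).
- get_image(name): name is "scene" or "top"; returns a dict with "frame" (384x512x3 uint8, red, green, blue), "range_z" (384x512 float32, mm along the optical axis (not along the pixel's ray), 0 where there is no reading), "fx", "fy", "cx", "cy" (pixels), "R" (3x3) and "t" (3): a world point X has camera coordinates R X + t. Camera axes: x right, y down, z forward; pixel columns grow to the right and rows downward; lengths in mm; the calibration is good to about 2 mm. A picture is of the moment at which its call begins.
- job_done(): hands the job in; it is judged then, once.
The state is a dict: "clock": time; "joints": joint angles; "joint_vel": joint speeds; "joint_efforts": joint torques, N m; "position": TCP position; "ee_rot": TCP orientation; "contact_force": force on the tool from outside, world axes, zero at the start; "wrist_torque": the same for the moment, N m; "gripper_width": finger opening in mm; "grasp_force": force on a finger pad.
Only numpy, scipy, OpenCV 4.12 (cv2) and the standard library are available. Lean on these libraries where they do the work, as an engineer would, in place of code of your own. Each camera call takes 0.05 s, during which the arm holds its last target. There are 200 camera calls.

## Task

Start breakfast in the four-slot toaster by pressing with the closed fingers only. First push the lever on the half bagel's side all the way down, then press in the bagel button on that same side (the small oblong button just left of the dial; it only takes once that lever is down) and let it spring back; last, because the bagel needs longer, push the lever on the bread slice's side all the way down. Leave the button on the slice's side alone, do not touch or lift the bagel or the slice, and do not disturb the mug, the jar or the glass.

Things in the scene. Friction and masses are not known exactly. Their poses are not given: they have to be found in the camera images.
- toaster: Four-slot toaster, fixed, 276 deep x 302 wide x 188 mm high. Origin: on the worktop under its middle; +x from its control front into it, +y to its left half as the robot sees it. Front plate at x = -111 mm. Slots along x, 35 mm wide, at y = 89, 33 (left half), -52, -107 mm (right half). Each half has a lever, a dial straight below it (27 mm across, 16 mm proud, z = 36 mm) and a button.
- lever_left (a point): Middle of the upper face of the left lever's black tab, which is 43 wide (toaster y) x 15 deep x 14 mm thick and fills toaster x = -138 to -123 mm, 12 mm clear of the front plate. In the toaster's frame this point is at x = -130, y = 50, z = 143 mm when up; z = 83 mm when down. The lever carries the racks under its half's two slots.
- lever_right (a point): The same point of the right lever's tab: toaster x = -130, y = -66, z = 143 mm when up, 83 mm when down.
- toaster_lever_l (a joint): Left lever (toaster +y side), m: 0 up, 0.060 fully down against its stop. Slides straight down; about 4 to 5 N moves it and it stays where it is left, with no spring.
- toaster_lever_r (a joint): Right lever (toaster -y side), same values and behaviour.
- button_left (a point): Middle of the front face of the left bagel button, an oblong cap 17 wide (toaster y) x 8 mm high, 7 mm proud of the front plate, at toaster x = -118, y = 86, z = 37 mm, 36 mm to the left of the left dial's centre. Pressed along the toaster's +x.
- button_right (a point): The same point of the right bagel button: toaster x = -118, y = -30, z = 37 mm, 36 mm to the left of the right dial.
- toaster_cancel_l (a joint): Left bagel button, m: 0 out, 0.0025 fully in. A spring of 3.2 N per mm returns it; about 8.5 N holds it fully in.
- toaster_cancel_r (a joint): Right bagel button, same values and behaviour.
- bagel: Half a bagel, round, a ring 100 mm across with a 34 mm hole, 19 mm thick, about 50 g, standing loose on edge in an outer slot of the toaster: left half (toaster y = 89 mm) or right half (-107 mm). Origin: lowest point of its rim, z up, y through the hole; 122 mm above the worktop with the lever up (34 mm of the bagel shows above the toaster), 62 mm with it down.
- slice: Slice of square sandwich bread, 100 wide x 16 thick x 105 mm high, straight-sided with rounded corners and pale faces, about 40 g, standing loose on edge on the rack of the outer slot in the other half. Origin: middle of its bottom edge, 122 mm above the worktop with the lever up, 62 mm with it down.
- pink_mug: Pink mug, 78 mm across, 112 mm with its handle, 92 mm high, standing loose right of the toaster; not to be disturbed. Origin: middle of its underside.
- spread_jar: Glass spread jar with a dark screw lid, 76 mm across, 98 mm high, standing loose left of the toaster; not to be disturbed. Origin: middle of its underside.
- glass: Small clear glass, 51 mm across, 58 mm high, standing loose left of the toaster, near the jar; not to be disturbed. Origin: middle of its underside.
Mind the look-alikes: they are no part of the job. What is shaped like the bagel but blue or red is not meant.

How it is judged:
By the outcome, as a careful person would: the job done as asked, in the order asked, and still so for the second after the job is handed in, with the robot touching nothing.
It also fails if it takes over 51 s, if anything falls off the work surface, if the arm or the gripper's body presses on something with over 40 N, if the wrist force passes 120 N, or if a joint passes its speed limit or range.

## Working session

There is one attempt and no reset: what is moved stays moved. The work goes in short steps, Python scripts to look and compute and a shell command to move; the robot and the scene stay as the last step left them, time stands still between calls to the robot, and variables do not carry over. Pictures are saved under pics/ and viewed, at most 12 in all, crops included, and the job is handed in when it is done.

```bash
mkdir -p pics; python3 - <<'E'
from bench import *
import cv2,numpy as np
s=read_state();print(s)
for n in("scene","top"):
    d=get_image(n);cv2.imwrite(f"pics/{n}0.png",cv2.resize(d["frame"][...,::-1],(768,576)))
    np.savez(f"{n}0.npz",**d);print(n,d["fx"],d["cx"],d["cy"],np.round(d["R"],3).tolist(),d["t"])
E
```

```text
{'clock': 0.0, 'joints': array([ 1.57860957e+00,  3.85554818e-01,  6.64314162e-03, -5.05808921e-04,
       -1.19399739e+00, -2.58566653e-01]), 'joint_vel': array([ 2.48916820e-04, -2.20844247e-05, -1.69986588e-03,  1.43200728e-03,
       -7.27888347e-04, -6.29514329e-04]), 'joint_efforts': array([-1.34983770e-04, -3.92292345e+01,  1.88409233e+01,  4.18644950e+00,
       -4.60917319e-03,  5.64442530e-06]), 'position': array([154.93854903, 604.89475867, 230.2283968 ]), 'ee_rot': array([ 9.92138379e-01, -1.25140986e-01, -9.27001944e-05,  1.07822785e-03]), 'contact_force': array([-0.63219976,  0.6248531 ,  0.1975753 ]), 'wrist_torque': array([-0.02337548, -0.02139317,  0.01841733]), 'grasp_force': 0.0, 'gripper_width': 85.39808849124861}
scene 407.5180652152548 256.61362953880666 197.0221458912431 [[0.605, -0.796, 0.007], [-0.385, -0.3, -0.873], [0.697, 0.525, -0.488]] [-413.46676822  308.00308079  769.42289308]
top 423.49832873486383 254.67248484744354 192.1944219795537 [[0.013, -0.999, -0.041], [-0.992, -0.007, -0.128], [0.128, 0.042, -0.991]] [ -91.99420422  592.75393861 1075.46304106]
```

View pics/scene0.png

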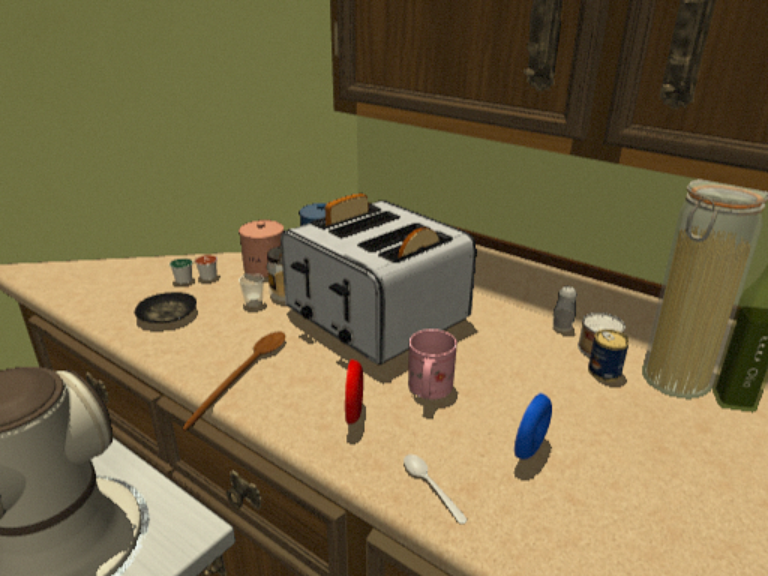

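View pics/top0.png

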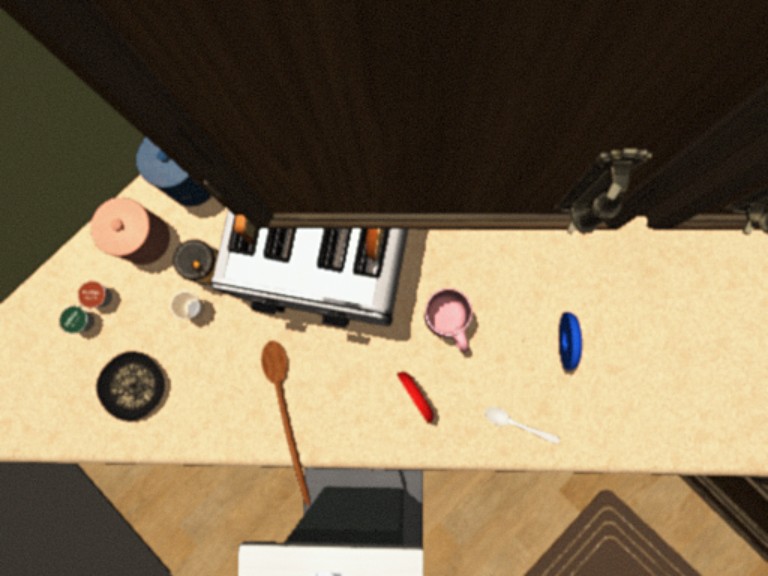

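The scene view shows a toaster with levers at about (300,267) and (342,287). The right outer slot (422,240) looks round and the left one (347,208) square. The blue ring (533,425) and red ring (353,392) on the worktop are the decoys. I'll confirm this in a crop and measure the toaster.

```bash
cat > h.py <<'E'
import numpy as np,cv2
def cloud(d):
    z=d["range_z"];v,u=np.indices(z.shape)
    c=np.stack([(u-d["cx"])/d["fx"]*z,(v-d["cy"])/d["fy"]*z,z],-1)
    return (c-d["t"])@d["R"]   # R^T(c-t)
E
python3 - <<'E'
from h import *
d=dict(np.load("scene0.npz"));P=cloud(d)
f=d["frame"][120:250,180:330];cv2.imwrite("pics/crop0.png",cv2.resize(f[...,::-1],(690,598),interpolation=cv2.INTER_CUBIC))
for n in("scene","top"):
    e=dict(np.load(n+"0.npz"));Q=cloud(e);ok=e["range_z"]>0
    g=e["frame"].astype(int);grey=(np.ptp(g,axis=2)<30)&(g.mean(2)>120)
    m=ok&grey&(Q[...,2]>175)&(Q[...,2]<200)&(Q[...,0]>300)&(Q[...,0]<900)&(abs(Q[...,1])<500)
    q=Q[m];print(n,m.sum(),q.mean(0),q.min(0),q.max(0),cv2.minAreaRect(q[:,:2].astype(np.float32)))
# front plate: scene
m=(d["range_z"]>0)&(P[...,2]>20)&(P[...,2]<170)
v,u=np.indices(m.shape)
m&=(u>190)&(u<255)&(v>150)&(v<240)
q=P[m]
best=None
rng=np.random.default_rng(0)
for _ in range(500):
    a,b=q[rng.integers(len(q),size=2),:2];n=np.array([b[1]-a[1],a[0]-b[0]]);L=np.linalg.norm(n)
    if L<50: continue
    n/=L;r=abs((q[:,:2]-a)@n);k=r<3
    if best is None or k.sum()>best[0]:best=(k.sum(),k)
k=best[1];p=q[k];c=p.mean(0);w=np.linalg.svd(p[:,:2]-c[:2],full_matrices=False)[2]
print(len(q),k.sum(),"front plane c",c,"dir",w[0],"ang",np.degrees(np.arctan2(*w[0][::-1])))
for (uu,vv) in [(200,178),(228,192),(205,208),(230,223)]: print((uu,vv),P[vv-2:vv+3,uu].round(0).tolist()[::2])
E
```

```text
scene 1787 [657.3243764  -13.86553666 184.33318482] [ 535.22036761 -136.33362365  175.02762908] [814.85967023 158.06147625 189.29619944] ((674.8541259765625, 12.733642578125), (269.0702819824219, 249.12022399902344), 79.89849853515625)
top 3956 [598.08036616  25.64463259 185.5353105 ] [ 531.6925863  -117.11551804  175.12509566] [693.71621811 171.72553914 194.25657907] ((620.9698486328125, 27.4427490234375), (273.47357177734375, 139.45359802246094), 80.39344787597656)
3022 2492 front plane c [552.70049839  19.39068553  98.25866353] dir [-0.17246705 -0.98501529] ang -99.93128947105275
(200, 178) [[554.0, 101.0, 141.0], [546.0, 94.0, 140.0], [539.0, 87.0, 139.0]]
(228, 192) [[547.0, -8.0, 135.0], [530.0, -22.0, 142.0], [524.0, -27.0, 140.0]]
(205, 208) [[556.0, 91.0, 46.0], [553.0, 89.0, 42.0], [550.0, 86.0, 38.0]]
(230, 223) [[535.0, -22.0, 49.0], [-168.0, -641.0, 647.0], [529.0, -27.0, 42.0]]
```

View pics/crop0.png

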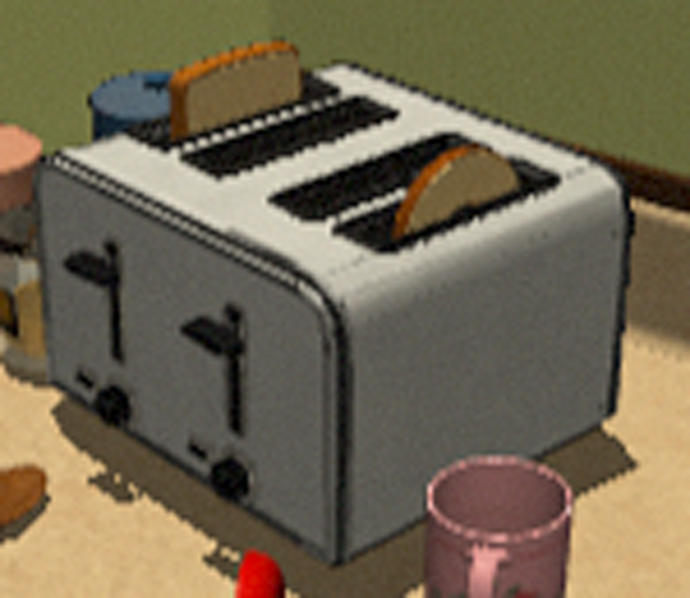

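The crop shows the round bagel in the right outer slot at (460,190) and the square slice in the left outer slot at (240,90). So the order is right lever, right button (200,450), then left lever. Next I'll get the lateral offset.

```bash
python3 - <<'E'
from h import *
th=np.radians(-9.93);ex=np.array([np.cos(th),np.sin(th)]);ey=np.array([-np.sin(th),np.cos(th)])
for n in("scene","top"):
    e=dict(np.load(n+"0.npz"));Q=cloud(e);ok=e["range_z"]>0
    X=Q[...,:2]@ex-541.1;Y=Q[...,:2]@ey;Z=Q[...,2]
    for nm,zl in(("lever",(120,155)),("dial",(15,60))):
        m=ok&(X>-35)&(X<-7)&(Z>zl[0])&(Z<zl[1])&(abs(Y-115)<180)&(e["frame"].mean(2)<110)
        k,lab,st,ce=cv2.connectedComponentsWithStats(m.astype(np.uint8))
        for i in range(1,k):
            if st[i,4]<12: continue
            s=lab==i;print(n,nm,ce[i].round(1),st[i,4],"X %.0f %.0f Y %.0f %.0f Z %.0f %.0f"%(*np.percentile(X[s],[3,97]),*np.percentile(Y[s],[3,97]),*np.percentile(Z[s],[3,97])))
# dark blobs in scene intersected with plate plane / tab plane
d=dict(np.load("scene0.npz"));C=-d["R"].T@d["t"]
def cast(u,v,xt):
    r=d["R"].T@np.array([(u-d["cx"])/d["fx"],(v-d["cy"])/d["fy"],1]);s=(541.1+xt-C[:2]@ex)/(r[:2]@ex)
    p=C+s*r;return (p[:2]@ey).round(1),p[2].round(1)
o=lambda a,b:(180+a/4.6,120+b/4.6)
print("dial L,R front",cast(*o(112,407),-16),cast(*o(231,480),-16)); print("btn L,R",cast(*o(84,380),-7),cast(*o(198,449),-7))
print("lever slots L,R",cast(*o(119,355),0),cast(*o(235,430),0))
e=dict(np.load("top0.npz"));C=-e["R"].T@e["t"]
print("plate bottom/ left/right edges top:")
Q=cloud(e);X=Q[...,:2]@ex-541.1;Y=Q[...,:2]@ey;s=(e["range_z"]>0)&(abs(Q[...,2]-150)<45)&(X>10)&(X<110)&(abs(Y-115)<220)
print(np.percentile(Y[s],[0,1,2,50,98,99,100]))
E
```

```text
scene lever [199.5 178.5] 66 X -27 -11 Y 172 209 Z 131 142
scene lever [225.8 193.2] 81 X -27 -12 Y 56 92 Z 132 142
scene dial [203.5 208.4] 46 X -16 -8 Y 180 199 Z 28 48
scene dial [228.8 224.4] 55 X -16 -7 Y 64 85 Z 26 49
top lever [175.4 205.2] 104 X -26 -11 Y 173 211 Z 134 144
top lever [222.6 214. ] 109 X -26 -10 Y 58 95 Z 136 146
top dial [186.6 206.6] 19 X -15 -8 Y 180 190 Z 33 51
dial L,R front (np.float64(180.1), np.float64(43.1)) (np.float64(63.2), np.float64(44.9))
btn L,R (np.float64(222.7), np.float64(40.9)) (np.float64(105.4), np.float64(42.9))
lever slots L,R (np.float64(191.9), np.float64(69.6)) (np.float64(78.0), np.float64(66.0))
plate bottom/ left/right edges top:
[ -9.00951213  -6.18565912  -4.11651065 124.8704358  264.3514695
 267.61627509 275.78901127]
```

```bash
cat >> h.py <<'E'
from scipy.spatial.transform import Rotation as Ro
th=np.radians(-9.93);EX=np.array([np.cos(th),np.sin(th),0]);EY=np.array([-np.sin(th),np.cos(th),0]);O=652.1*EX+141*EY
def W(x,y,z):return O+x*EX+y*EY+np.array([0,0,z])
def goal(p):  # tool pitched p deg below horizontal along EX, y closing axis ~ -EY
    z=np.cos(np.radians(p))*EX-np.array([0,0,np.sin(np.radians(p))]);y=-EY
    return Ro.from_matrix(np.c_[np.cross(y,z),y,z])
def turn(s,p):return ((goal(p)*Ro.from_quat(s["ee_rot"]).inv()).as_rotvec(degrees=True)/120).round(3)
E
python3 - <<'E'
from h import *
from bench import read_state
s=read_state();print([turn(s,p) for p in(40,45,50)]);print(W(-130,-66,143),W(-118,-30,37),W(-130,50,143))
E
for i in 1; do python3 -m jog '[[[0.25,-0.5,0],[0,0,0],1],[[0.5,-1,0],[0,0,0],1],[[0.5,-1,0],[0,0,0],1]]'
python3 -m jog '[[[0.25,-0.5,0],[0,0,0],1],[[0.5,-1,0],[0,0,0],1],[[0.5,-1,0],[0,0,0],1]]'
python3 -m jog '[[[0.25,-0.5,0],[0,0,0],1],[[0.5,-1,0],[0,0,0],1],[[0.5,-1,0],[0,0,0],1]]'; done
```

```text
[array([-0.087, -0.408,  0.035]), array([-0.078, -0.367,  0.036]), array([-0.069, -0.326,  0.036])]
[527.21187417 -16.15703349 143.        ] [545.24011984  17.23431806  37.        ] [547.2154801   98.10519015 143.        ]
clock: 0.4
position: [206.1, 501.2, 231.0]
ee_rot: [0.992, -0.126, -0.0, 0.001]
contact_force: [0.9, 1.0, 0.5]
gripper_width: 43.8
grasp_force: 0.0
clock: 0.7
position: [255.8, 401.7, 231.2]
ee_rot: [0.992, -0.126, -0.0, 0.001]
contact_force: [0.0, 0.4, 0.4]
gripper_width: 0.2
grasp_force: 0.0
clock: 1.0
position: [305.6, 302.4, 231.2]
ee_rot: [0.992, -0.127, -0.0, 0.0]
contact_force: [-0.2, 0.1, 0.5]
gripper_width: -0.1
grasp_force: 0.0
```

```bash
python3 -m jog '[[[0.25,-0.5,0],[0,0,0],1],[[0.5,-1,0],[0,0,0],1],[[0.5,-1,0],[0,0,0],1]]'
python3 -m jog '[[[0.25,-0.5,0],[0,0,0],1],[[0.5,-1,0],[0,0,0],1],[[0.5,-1,0],[0,0,0],1]]'
python3 -m jog '[[[0.25,-0.5,0],[0,0,0],1],[[0.5,-1,0],[0,0,0],1],[[0.5,-1,0],[0,0,0],1]]'
python3 -m jog '[[[0.2,-0.2,0],[-0.078,-0.367,0.036],1],[[0.2,-0.2,0],[-0.078,-0.367,0.036],1],[[0.2,-0.2,0],[-0.078,-0.367,0.036],1],[[0.2,-0.2,0],[-0.078,-0.367,0.036],1],[[0.2,-0.2,0],[-0.078,-0.367,0.036],1],[[0.2,-0.2,0],[-0.078,-0.367,0.036],1],[[0.2,-0.2,0],[-0.078,-0.367,0.036],1],[[0.2,-0.2,0],[-0.078,-0.367,0.036],1]]'
python3 - <<'E'
from h import *
from bench import *
s=read_state();print(s["joints"],s["position"],turn(s,45))
d=get_image("scene");cv2.imwrite("pics/s1.png",cv2.resize(d["frame"][70:310,120:440,::-1],(800,600)))
E
```

```text
clock: 1.3
position: [355.9, 203.1, 231.3]
ee_rot: [0.992, -0.127, -0.0, 0.0]
contact_force: [0.1, 0.7, -0.5]
gripper_width: -0.0
grasp_force: 0.0
clock: 1.6
position: [406.5, 103.3, 231.2]
ee_rot: [0.992, -0.127, 0.0, 0.0]
contact_force: [-0.5, 1.3, 0.1]
gripper_width: 0.0
grasp_force: 0.0
clock: 1.9
position: [457.1, 3.2, 231.1]
ee_rot: [0.992, -0.127, 0.0, 0.0]
contact_force: [-0.2, -0.2, 0.2]
gripper_width: 0.2
grasp_force: 0.0
clock: 2.7
position: [505.5, -19.1, 279.2]
ee_rot: [0.927, -0.103, 0.356, 0.057]
contact_force: [1.2, -0.5, 1.9]
gripper_width: 0.2
grasp_force: 0.0
[ 0.10095134 -0.14061908 -1.01280887  1.58493413 -0.24493887 -0.24605957] [505.4890566  -19.07896936 279.20062687] [ 0.01  -0.026  0.029]
```

View pics/s1.png

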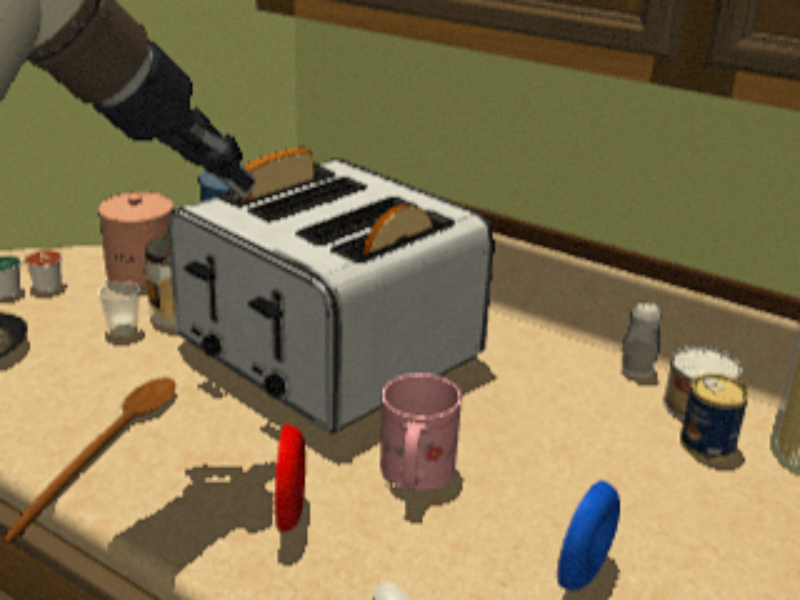

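The image shows the tip high near the toaster's left slot at about (250,185), with the wrist close to singular at a 45° pitch (j3 and j5 near their limits). I'll use a steeper pitch of about 60°.

```bash
python3 -m jog '[[[0,0,0],[0.022,0.123,0],1],[[0,0,0],[0.022,0.123,0],1],[[0,0,0],[0.022,0.123,0],1],[[0,0,0],[0.022,0.123,0],1],[[0,0,0],[0.022,0.123,0],1]]'
python3 - <<'E'
from h import *
from bench import *
s=read_state();print(s["joints"],s["position"],turn(s,60))
E
```

```text
clock: 3.25
position: [504.8, -17.9, 278.1]
ee_rot: [0.967, -0.102, 0.228, 0.047]
contact_force: [0.5, -0.9, 0.6]
gripper_width: 0.1
grasp_force: 0.0
[ 0.43641194 -0.06858682 -0.68990438  0.52343098 -0.66009364  0.55326086] [504.83423463 -17.94445176 278.13994212] [ 0.015 -0.03   0.023]
```

```bash
python3 -m jog '[[[0,0,-0.3],[0.015,-0.03,0.023],1],[[0,0,-0.7],[0.015,-0.03,0.023],1],[[0.24,0.01,-1],[0.015,-0.03,0.023],1],[[0.24,0.01,-1],[0.015,-0.03,0.023],1],[[0.24,0.01,-1],[0.015,-0.03,0.023],1]]'
python3 - <<'E'
from h import *
from bench import *
s=read_state();print(s["joints"],s["position"],turn(s,60),"delta to contact",W(-128,-66,148)-s["position"])
d=get_image("scene");cv2.imwrite("pics/s2.png",cv2.resize(d["frame"][110:260,160:360,::-1],(800,600),interpolation=cv2.INTER_CUBIC))
E
```

```text
clock: 3.75
position: [528.2, -19.7, 180.6]
ee_rot: [0.963, -0.086, 0.253, 0.027]
contact_force: [0.1, 0.2, 0.1]
gripper_width: 0.2
grasp_force: 0.0
[ 0.12474964  0.06181056 -0.97658766  1.32441237 -0.16106238 -0.013115  ] [528.20638912 -19.70484978 180.57981832] [ 0.004 -0.005  0.003] delta to contact [  0.97552339   3.20292653 -32.57981832]
```

View pics/s2.png

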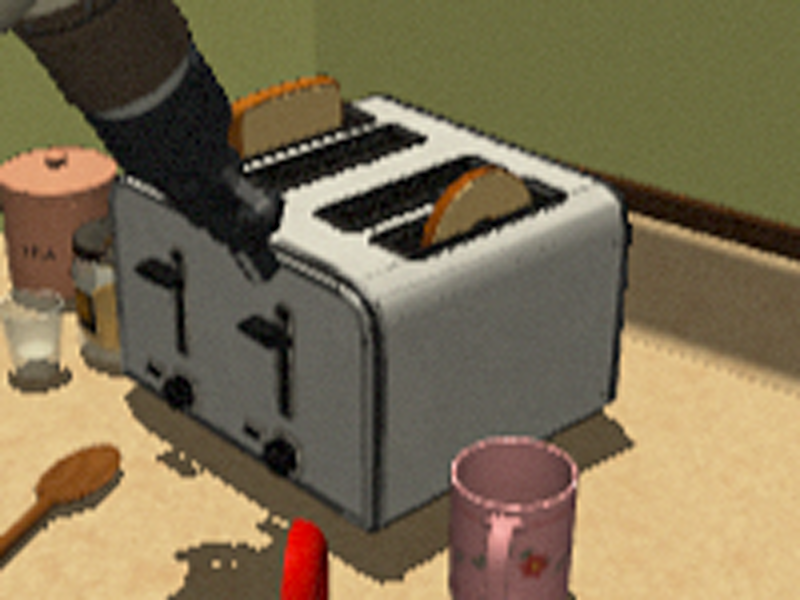

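The tip sits just above and left of the right lever (250,325). j5 is at its limit, so I'll back off and flip the wrist by swinging the tool through the left side, which allows lower pitches.

```bash
cat >> h.py <<'E'
def goal2(az,p):
    a,p=np.radians([az,p]);z=np.array([np.cos(p)*np.cos(a),np.cos(p)*np.sin(a),-np.sin(p)]);y=np.array([np.sin(a),-np.cos(a),0])
    return Ro.from_matrix(np.c_[np.cross(y,z),y,z])
def turn2(s,az,p):return ((goal2(az,p)*Ro.from_quat(s["ee_rot"]).inv()).as_rotvec(degrees=True)/120).round(3)
E
python3 -m jog '[[[0,0,0.5],[0.015,0.123,0],1],[[-0.4,0.1,1],[0.037,0.21,0],1],[[-0.8,0.3,1],[0.037,0.21,0],1],[[-0.8,0.3,1],[0.037,0.21,0],1],[[-0.8,0.3,1],[0.037,0.21,0],1]]'
python3 - <<'E'
from h import *
from bench import *
s=read_state();print(s["joints"],s["position"]);
for a in((60,70),(70,55),(60,45)):print(a,turn2(s,*a))
E
```

```text
clock: 4.3
position: [474.0, -5.6, 273.9]
ee_rot: [0.988, -0.097, 0.119, 0.03]
contact_force: [1.4, -2.8, 0.0]
gripper_width: 0.1
grasp_force: 0.0
[ 0.44186613 -0.02817017 -0.50470314  0.21841633 -0.93000033  0.81623032] [473.9643915   -5.5681487  273.90947478]
(60, 70) [ 0.039 -0.041  0.596]
(70, 55) [ 0.11  -0.157  0.674]
(60, 45) [ 0.13  -0.244  0.585]
```

```bash
python3 -m jog '[[[-0.2,0,0.1],[0.11,-0.157,0.674],1],[[-0.2,0,0.1],[0.11,-0.157,0.674],1],[[-0.2,0,0.1],[0.11,-0.157,0.674],1],[[-0.2,0,0.1],[0.11,-0.157,0.674],1],[[-0.2,0,0.1],[0.11,-0.157,0.674],1],[[-0.2,0,0.1],[0.11,-0.157,0.674],1],[[-0.2,0,0.1],[0.11,-0.157,0.674],1],[[-0.2,0,0.1],[0.11,-0.157,0.674],1],[[-0.2,0,0.1],[0.11,-0.157,0.674],1],[[-0.2,0,0.1],[0.11,-0.157,0.674],1],[[-0.2,0,0.1],[0.11,-0.157,0.674],1],[[-0.2,0,0.1],[0.11,-0.157,0.674],1]]'
python3 - <<'E'
from h import *
from bench import *
s=read_state();print(s["joints"],s["position"]);
for a in((70,55),(60,40),(60,25),(30,30),(0,30),(-10,35)):print(a,turn2(s,*a))
E
```

```text
clock: 5.5
position: [458.8, -8.0, 285.1]
ee_rot: [0.781, 0.543, 0.255, -0.173]
contact_force: [-0.8, -0.5, -0.2]
gripper_width: -0.4
grasp_force: 0.0
[-0.10777618  0.04922827 -0.20243775 -0.64889634 -1.21599172  3.0941128 ] [458.84111646  -8.02688632 285.08670477]
(70, 55) [-0.006  0.006  0.004]
(60, 40) [ 0.108 -0.047 -0.078]
(60, 25) [ 0.221 -0.101 -0.077]
(30, 30) [ 0.158 -0.13  -0.323]
(0, 30) [ 0.124 -0.174 -0.569]
(-10, 35) [ 0.089 -0.148 -0.655]
```

```bash
python3 -m jog '[[[0,0,0],[0.147,0.404,-0.614],1],[[0,0,0],[0.147,0.404,-0.614],1],[[0,0,0],[0.147,0.404,-0.614],1],[[0,0,0],[0.147,0.404,-0.614],1],[[0,0,0],[0.147,0.404,-0.614],1],[[0,0,0],[0.147,0.404,-0.614],1],[[0,0,0],[0.147,0.404,-0.614],1],[[0,0,0],[0.147,0.404,-0.614],1],[[0,0,0],[0.147,0.404,-0.614],1],[[0,0,0],[0.147,0.404,-0.614],1],[[0,0,0],[0.147,0.404,-0.614],1]]'
cat >> h.py <<'E'
def turn3(s,az,p):return ((goal2(az,p)*Ro.from_rotvec([0,0,np.pi])*Ro.from_quat(s["ee_rot"]).inv()).as_rotvec(degrees=True)/120).round(3)
E
python3 - <<'E'
from h import *
from bench import *
s=read_state();print(s["joints"],s["position"]);
for a in((70,55),(60,40),(60,25),(30,30),(20,30),(0,30),(-10,35)):print(a,turn3(s,*a))
E
```

```text
clock: 6.6
position: [457.1, -7.3, 285.5]
ee_rot: [0.94, -0.168, 0.056, -0.293]
contact_force: [0.3, -0.4, -0.3]
gripper_width: 0.4
grasp_force: 0.0
[-0.08905589  0.04209749 -0.20728127 -0.62529635 -1.20857873  1.50101006] [457.12363258  -7.30071892 285.4917962 ]
(70, 55) [ 0.153  0.403 -0.613]
(60, 40) [ 0.315  0.425 -0.627]
(60, 25) [ 0.436  0.449 -0.556]
(30, 30) [ 0.531  0.347 -0.794]
(20, 30) [ 0.575  0.307 -0.864]
(0, 30) [ 0.66   0.216 -1.   ]
(-10, 35) [ 0.66   0.185 -1.099]
```

```bash
python3 -m jog '[[[-0.2,0,0.1],[0.436,0.449,-0.556],1],[[-0.2,0,0.1],[0.436,0.449,-0.556],1],[[-0.2,0,0.1],[0.436,0.449,-0.556],1],[[-0.2,0,0.1],[0.436,0.449,-0.556],1],[[-0.2,0,0.1],[0.436,0.449,-0.556],1],[[-0.2,0,0.1],[0.436,0.449,-0.556],1],[[-0.2,0,0.1],[0.436,0.449,-0.556],1],[[-0.2,0,0.1],[0.436,0.449,-0.556],1],[[-0.2,0,0.1],[0.436,0.449,-0.556],1],[[-0.2,0,0.1],[0.436,0.449,-0.556],1],[[-0.2,0,0.1],[0.436,0.449,-0.556],1],[[-0.2,0,0.1],[0.436,0.449,-0.556],1],[[-0.2,0,0.1],[0.436,0.449,-0.556],1]]'
python3 - <<'E'
from h import *
from bench import *
s=read_state();print(s["joints"],s["position"]);
for a in((60,25),(60,10),(30,20),(20,25),(0,30),(-10,35)):print(a,turn3(s,*a))
E
```

```text
clock: 7.9
position: [436.8, -8.3, 295.1]
ee_rot: [-0.423, 0.729, 0.271, 0.466]
contact_force: [-0.1, 0.3, 0.3]
gripper_width: -0.1
grasp_force: 0.0
[-0.51595034  0.09749061 -0.31229179 -1.17180756 -1.40042818  0.37413397] [436.8348068   -8.33758929 295.060253  ]
(60, 25) [-0.002  0.001 -0.002]
(60, 10) [ 0.107 -0.061 -0.002]
(30, 20) [ 0.028 -0.028 -0.252]
(20, 25) [-0.001  0.001 -0.335]
(0, 30) [-0.023  0.04  -0.502]
(-10, 35) [-0.039  0.082 -0.584]
```

```bash
python3 -m jog '[[[0,0,0],[0,0,-0.335],1],[[0,0,0],[0,0,-0.335],1],[[0,0,0],[0,0,-0.335],1],[[0,0,0],[0,0,-0.335],1],[[0,0,0],[0,0,-0.335],1],[[0,0,0],[0,0,-0.335],1]]'
python3 - <<'E'
from h import *
from bench import *
s=read_state();print(s["joints"],s["position"]);
for a in((20,25),(0,30),(-10,30),(-10,35),(-10,40)):print(a,turn3(s,*a))
E
```

```text
clock: 8.5
position: [435.6, -6.5, 296.2]
ee_rot: [-0.149, 0.828, 0.095, 0.532]
contact_force: [0.1, 0.4, 0.5]
gripper_width: 0.2
grasp_force: 0.0
[-0.30522125 -0.2533652  -0.59695746 -1.30879125 -0.61559909 -0.0041239 ] [435.56162214  -6.5420244  296.24682138]
(20, 25) [-0.001  0.003 -0.003]
(0, 30) [-0.008  0.045 -0.17 ]
(-10, 30) [-0.004  0.046 -0.253]
(-10, 35) [-0.008  0.088 -0.252]
(-10, 40) [-0.011  0.13  -0.252]
```

```bash
python3 -m jog '[[[0,0.1,-0.3],[0,0,0],1],[[0,0.2,-0.6],[0,0,0],1],[[0,0.2,-0.9],[0,0,0],1],[[0,0.2,-0.9],[0,0,0],1],[[0,0.2,-0.9],[0,0,0],1]]'
python3 - <<'E'
from h import *
from bench import *
s=read_state();print(s["joints"],s["position"]);
for a in((20,25),(0,30),(-10,30),(-10,35),(-10,40)):print(a,turn3(s,*a))
e=dict(np.load("top0.npz"));Q=cloud(e);f=e["frame"].astype(int);m=(f[...,0]>150)&(f[...,1]<60)&(f[...,2]<60)&(e["range_z"]>0)&(Q[...,2]>20)
print("red",Q[m].min(0),Q[m].max(0))
E
```

```text
clock: 9.0
position: [437.8, 8.8, 204.3]
ee_rot: [-0.145, 0.83, 0.095, 0.53]
contact_force: [0.6, -0.0, 0.5]
gripper_width: -0.0
grasp_force: 0.0
[-0.50648918 -0.02468584 -0.73569893 -1.67038403 -0.76052701  0.58425763] [437.84492156   8.77537175 204.2882846 ]
(20, 25) [-0.003  0.     0.   ]
(0, 30) [-0.01   0.042 -0.166]
(-10, 30) [-0.006  0.043 -0.25 ]
(-10, 35) [-0.01   0.085 -0.249]
(-10, 40) [-0.013  0.127 -0.248]
red [ 373.80290445 -167.32235879   40.25392373] [594.460642   439.19014328 102.48821259]
```

```bash
python3 -m jog '[[[0.1,-0.05,0],[-0.006,0.043,-0.25],1],[[0.2,-0.1,-0.1],[-0.006,0.043,-0.25],1],[[0.4,-0.2,-0.2],[-0.006,0.043,-0.25],1],[[0.5,-0.25,-0.25],[-0.006,0.043,-0.25],1],[[0.5,-0.25,-0.25],[-0.006,0.043,-0.25],1],[[0.5,-0.25,-0.25],[-0.006,0.043,-0.25],1]]'
python3 - <<'E'
from h import *
from bench import *
s=read_state();print(s["joints"],s["position"]);
for a in((-10,30),(-10,35),(-10,40)):print(a,turn3(s,*a))
e=dict(np.load("top0.npz"));Q=cloud(e);f=e["frame"].astype(int);m=(f[...,0]>150)&(f[...,1]<60)&(f[...,2]<60)&(e["range_z"]>0)&(Q[...,2]>20)&(Q[...,1]<50)
print("red",Q[m].min(0),Q[m].max(0))
print("contact delta",W(-133,-66,155)-s["position"])
d=get_image("scene");cv2.imwrite("pics/s3.png",cv2.resize(d["frame"][100:295,130:390,::-1],(800,600),interpolation=cv2.INTER_CUBIC))
E
```

```text
clock: 9.6
position: [487.9, -14.9, 181.0]
ee_rot: [0.076, 0.862, -0.044, 0.5]
contact_force: [-0.1, 0.5, -0.1]
gripper_width: -0.1
grasp_force: 0.0
[-0.47737031  0.04313435 -0.91987053 -2.56332191 -0.4934366   1.20271359] [487.8688494  -14.92865415 181.03455466]
(-10, 30) [0.    0.002 0.   ]
(-10, 35) [0.007 0.043 0.   ]
(-10, 40) [0.015 0.084 0.   ]
red [ 373.80290445 -167.32235879   68.02157336] [ 446.49525541 -117.54801733  102.48821259]
contact delta [ 36.38796727  -0.7110447  -26.03455466]
```

View pics/s3.png

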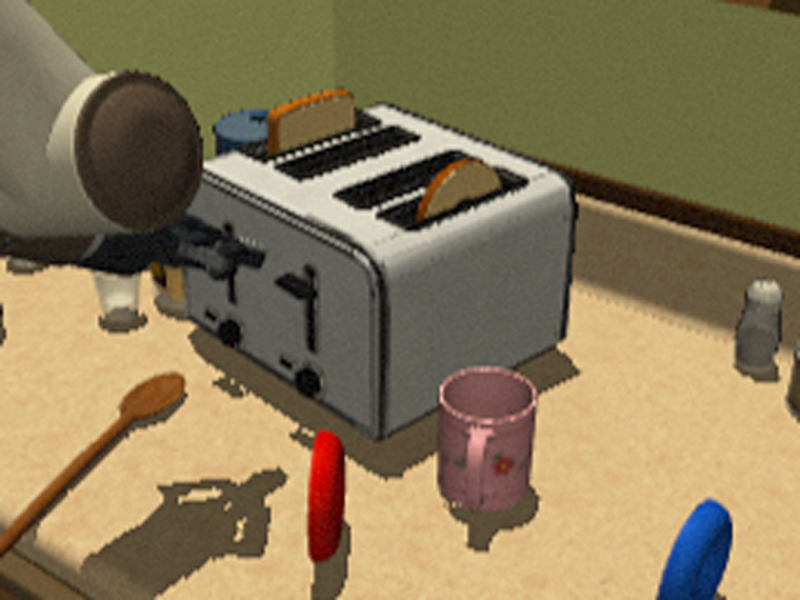

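The flipped wrist works. The tip is at (260,255), in front of the levers, and the decoy ring at (325,490) is below and clear. Next: pitch to 40° and move above the right lever tab.

```bash
python3 -m jog '[[[0.2,-0.01,0],[0.015,0.084,0],1],[[0.43,-0.02,0],[0.015,0.084,0],1],[[0.43,-0.02,-0.15],[0.015,0.084,0],1],[[0.43,-0.02,-0.15],[0.015,0.084,0],1]]'
python3 - <<'E'
from h import *
from bench import *
s=read_state();print(s["joints"],s["position"],turn3(s,-9.93,40),"d",W(-126,-66,151)-s["position"])
d=get_image("scene");cv2.imwrite("pics/s4.png",cv2.resize(d["frame"][150:240,180:300,::-1],(800,600),interpolation=cv2.INTER_CUBIC))
E
```

```text
clock: 10.05
position: [531.8, -12.7, 156.6]
ee_rot: [0.079, 0.9, -0.042, 0.426]
contact_force: [-1.0, 1.2, 0.6]
gripper_width: -0.1
grasp_force: 0.0
[-0.31606526  0.11600031 -0.69761898 -2.4502621  -0.15960594  0.97916116] [531.84056019 -12.66404171 156.59304673] [0.005 0.005 0.002] d [-0.68860934 -4.1827713  -5.59304673]
```

View pics/s4.png

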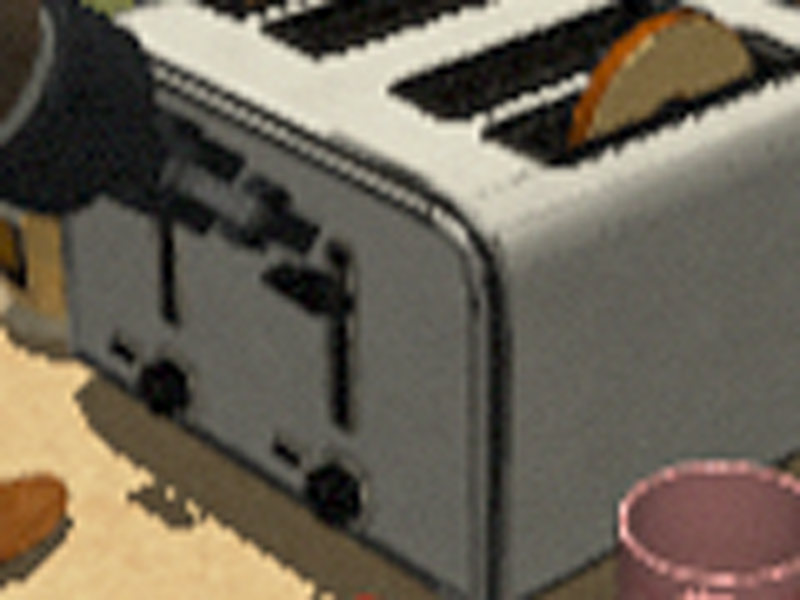

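The tip (315,240) is right above the right tab (300,285), so I'll press down.

```bash
python3 -m jog '[[[0,-0.04,-0.05],[0,0,0],1],[[0,-0.04,-0.1],[0,0,0],1],[[0,-0.04,-0.15],[0,0,0],1],[[0,-0.04,-0.2],[0,0,0],1],[[0,-0.04,-0.2],[0,0,0],1]]'
python3 - <<'E'
from h import *
from bench import *
s=read_state();print(s["joints"],s["position"],turn3(s,-9.93,40),"d",W(-126,-66,151)-s["position"])
E
```

```text
clock: 10.6
position: [529.9, -17.0, 135.4]
ee_rot: [0.081, 0.901, -0.041, 0.425]
contact_force: [-0.5, 0.5, 0.3]
gripper_width: -0.2
grasp_force: 0.5
[-0.38437537  0.17374269 -0.78932528 -2.61191002 -0.30437024  1.19434858] [529.90701878 -16.96159341 135.41710175] [0.003 0.004 0.005] d [ 1.24493207  0.11478041 15.58289825]
```

```bash
python3 -m jog '[[[0,0,-0.1],[0,0,0],1],[[0,0,-0.2],[0,0,0],1],[[0,0,-0.25],[0,0,0],1]]'
python3 - <<'E'
from h import *
from bench import *
s=read_state();print(s["joints"],s["position"],s["contact_force"])
d=get_image("scene");cv2.imwrite("pics/s5.png",cv2.resize(d["frame"][150:240,180:300,::-1],(800,600),interpolation=cv2.INTER_CUBIC))
E
```

```text
clock: 10.9
position: [530.8, -17.1, 110.7]
ee_rot: [0.081, 0.9, -0.041, 0.425]
contact_force: [-0.7, 0.9, 3.1]
gripper_width: 0.2
grasp_force: 1.3
[-0.41562489  0.25519204 -0.8659022  -2.73045722 -0.45394703  1.35077365] [530.7915875  -17.11396335 110.65077901] [-0.73616514  0.92595676  3.13066058]
```

View pics/s5.png

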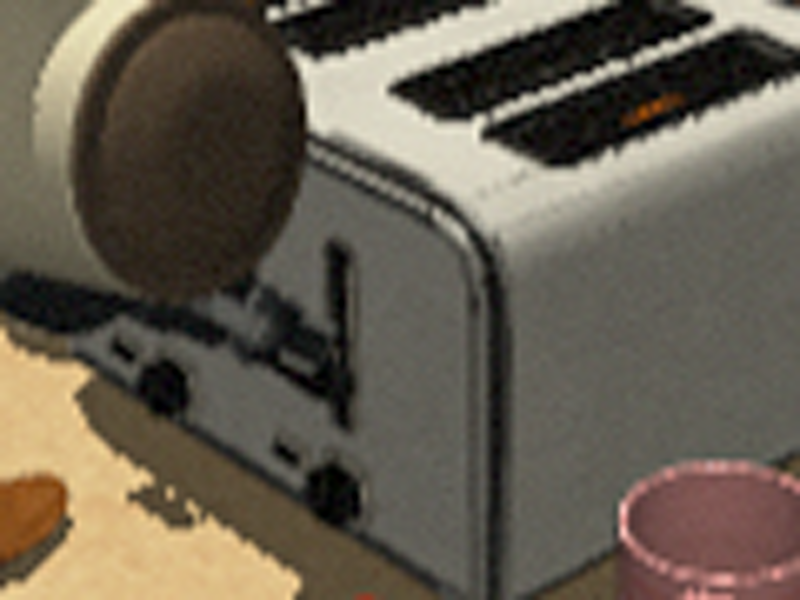

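The lever (310,370) is going down with the bagel. I'll continue to the stop.

```bash
python3 -m jog '[[[0,0,-0.08],[0,0,0],1],[[0,0,-0.16],[0,0,0],1],[[0,0,-0.2],[0,0,0],1]]'
python3 -m jog '[[[0,0,-0.03],[0,0,0],1],[[0,0,-0.03],[0,0,0],1]]'
python3 -m jog '[[[0,0,-0.03],[0,0,0],1],[[0,0,-0.03],[0,0,0],1]]'
```

```text
clock: 11.25
position: [530.7, -17.1, 90.1]
ee_rot: [0.081, 0.901, -0.041, 0.425]
contact_force: [0.1, -0.9, 2.8]
gripper_width: -0.0
grasp_force: 1.3
clock: 11.45
position: [530.9, -17.0, 88.2]
ee_rot: [0.081, 0.9, -0.041, 0.426]
contact_force: [-4.9, -0.5, 10.5]
gripper_width: -0.0
grasp_force: 5.1
clock: 11.65
position: [531.2, -16.9, 87.9]
ee_rot: [0.08, 0.899, -0.042, 0.43]
contact_force: [-16.3, -2.1, 27.1]
gripper_width: 0.1
grasp_force: 14.5
```

Hit the stop at 27 N. I'll back off and check the clearance of the wrist over the decoy ring.

```bash
python3 -m jog '[[[0,0,0.15],[0,0,0],1],[[-0.3,0.05,0.2],[0,0,0],1],[[-0.5,0.09,0.2],[0,0,0],1],[[-0.5,0.09,0.2],[0,0,0],1]]'
python3 - <<'E'
from h import *
from bench import *
s=read_state();print(s["joints"],s["position"],s["contact_force"],turn3(s,-9.93,40),turn3(s,-9.93,45))
for n in("scene","top"):
    d=get_image(n);Q=cloud(d);m=(d["range_z"]>0)&(Q[...,0]>300)&(Q[...,0]<520)&(Q[...,1]>-300)&(Q[...,1]<0)&(Q[...,2]>104)
    q=Q[m];i=q[:,2].argmin();print(n,m.sum(),q.min(0),q.max(0),q[i])
    near=m&(Q[...,0]<460)&(Q[...,0]>360)&(Q[...,1]<-100)&(Q[...,1]>-185);print("over ring minz",Q[near][:,2].min() if near.any() else None)
    np.savez(n+"1.npz",**d)
print("pre",W(-150,-28,32)-s["position"],"press",W(-124,-28,32)-s["position"])
E
```

```text
clock: 12.05
position: [476.8, -6.4, 102.9]
ee_rot: [0.081, 0.902, -0.041, 0.422]
contact_force: [-0.4, -0.3, -0.6]
gripper_width: 0.1
grasp_force: 0.0
[-0.46684989  0.22053174 -0.99309622 -2.71378111 -0.53980684  1.38808205] [476.78623729  -6.3955817  102.88010076] [-0.4034863  -0.34880258 -0.60315154] [0.003 0.001 0.004] [0.01  0.042 0.004]
scene 227 [387.19665844 -58.62319505 104.1159092 ] [479.46276152  -7.68322536 172.19081917] [460.20642841 -10.86977274 104.1159092 ]
over ring minz None
top 1260 [300.00473682 -55.99828065 110.08419125] [ 4.83428436e+02 -1.85524903e-02  2.98829685e+02] [481.33520575 -13.53757132 110.08419125]
over ring minz None
pre [ 37.27815889  31.11817422 -70.88010076] press [ 62.88865729  26.63460738 -70.88010076]
```

```bash
python3 -m jog '[[[0.15,0.3,0],[0,0,0],1],[[0.3,0.31,-0.35],[0,0,0],1],[[0.37,0.31,-0.71],[0,0,0],1],[[0.37,0.31,-0.71],[0,0,0],1],[[0.37,0.31,-0.71],[0,0,0],1]]'
python3 - <<'E'
from h import *
from bench import *
s=read_state();print(s["joints"],s["position"],s["contact_force"],turn3(s,-9.93,40),"press",W(-124,-28,32)-s["position"])
d=get_image("scene");cv2.imwrite("pics/s6.png",cv2.resize(d["frame"][165:240,190:290,::-1],(800,600),interpolation=cv2.INTER_CUBIC));np.savez("scene2.npz",**d)
E
```

```text
clock: 12.65
position: [517.0, 23.5, 30.7]
ee_rot: [0.081, 0.902, -0.04, 0.422]
contact_force: [-0.8, 0.3, 0.3]
gripper_width: -0.0
grasp_force: 0.0
[-0.33534511  0.55103721 -1.06289623 -2.99641612 -0.91797571  1.58445128] [516.99278101  23.49980981  30.71953753] [-0.80881335  0.32565238  0.2746845 ] [0.002 0.001 0.004] press [22.68211357 -3.26078414  1.28046247]
```

View pics/s6.png

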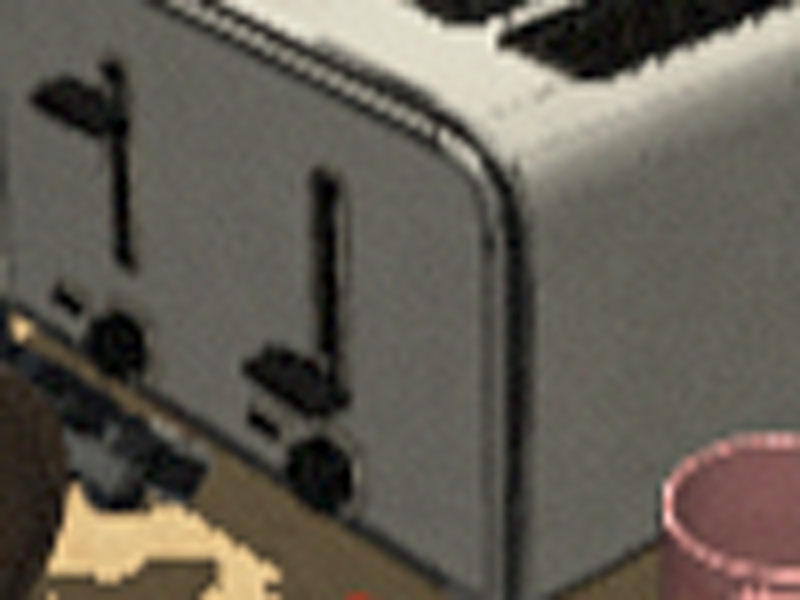

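The right lever is down at (295,385), the right button is free at (262,422), and the tip is at (195,475). I'll check the offset by projecting.

```bash
python3 - <<'E'
from h import *
d=dict(np.load("scene2.npz"))
def pr(p):
    c=d["R"]@p+d["t"];return ((np.array([d["fx"]*c[0]/c[2]+d["cx"],d["fy"]*c[1]/c[2]+d["cy"]])-[190,165]+.5)*8).round(0)
for n,p in dict(btn=W(-118,-30,37),dial=W(-127,-66,36),dialL=W(-127,50,36),btnL=W(-118,86,37),tabdown=W(-138,-66,76),tabL=W(-138,50,136),tcp=np.array([517,23.5,30.7])).items():print(n,pr(p))
print(pr(W(-118,-30,42)),pr(W(-118,-25,37)))
E
```

```text
btn [259. 433.]
dial [304. 487.]
dialL [102. 357.]
btnL [ 64. 310.]
tabdown [275. 398.]
tabL [ 59. 121.]
tcp [192. 477.]
[258. 421.] [250. 427.]
```

```bash
python3 -m jog '[[[0.1,-0.02,0.025],[0,0,0],1],[[0.2,-0.035,0.025],[0,0,0],1],[[0.2,-0.035,0.025],[0,0,0],1]]'
python3 -m jog '[[[0.03,-0.005,0],[0,0,0],1],[[0.03,-0.005,0],[0,0,0],1]]'
python3 -m jog '[[[0.03,-0.005,0],[0,0,0],1],[[0.03,-0.005,0],[0,0,0],1]]'
```

```text
clock: 13.0
position: [540.3, 18.4, 40.8]
ee_rot: [0.081, 0.898, -0.043, 0.43]
contact_force: [0.6, 0.2, 0.4]
gripper_width: 0.2
grasp_force: 0.0
clock: 13.2
position: [540.8, 18.9, 36.9]
ee_rot: [0.081, 0.9, -0.042, 0.426]
contact_force: [-0.1, -0.6, 0.2]
gripper_width: 0.1
grasp_force: 0.0
clock: 13.4
position: [543.1, 18.8, 35.4]
ee_rot: [0.081, 0.901, -0.041, 0.424]
contact_force: [-1.9, -0.2, 3.5]
gripper_width: 0.0
grasp_force: 2.1
```

```bash
python3 -m jog '[[[0,0,0],[0,0,0],1],[[0,0,0],[0,0,0],1]]'
python3 -m jog '[[[0.02,-0.003,0],[0,0,0],1],[[0.02,-0.003,0],[0,0,0],1]]'
python3 - <<'E'
from h import *
from bench import *
s=read_state();print(s["joints"],s["joint_vel"].round(3))
d=get_image("scene");cv2.imwrite("pics/s7.png",cv2.resize(d["frame"][165:240,190:290,::-1],(800,600),interpolation=cv2.INTER_CUBIC))
E
```

```text
clock: 13.6
position: [543.2, 18.8, 35.3]
ee_rot: [0.081, 0.901, -0.041, 0.424]
contact_force: [-3.4, 0.3, 4.9]
gripper_width: 0.1
grasp_force: 2.8
clock: 13.8
position: [544.5, 18.6, 35.2]
ee_rot: [0.081, 0.901, -0.041, 0.424]
contact_force: [-6.2, -0.2, 7.9]
gripper_width: -0.2
grasp_force: 4.9
[-0.31967062  0.53253247 -0.99321818 -3.00277798 -0.83524932  1.56941974] [ 0.001 -0.002 -0.006  0.    -0.006 -0.   ]
```

View pics/s7.png

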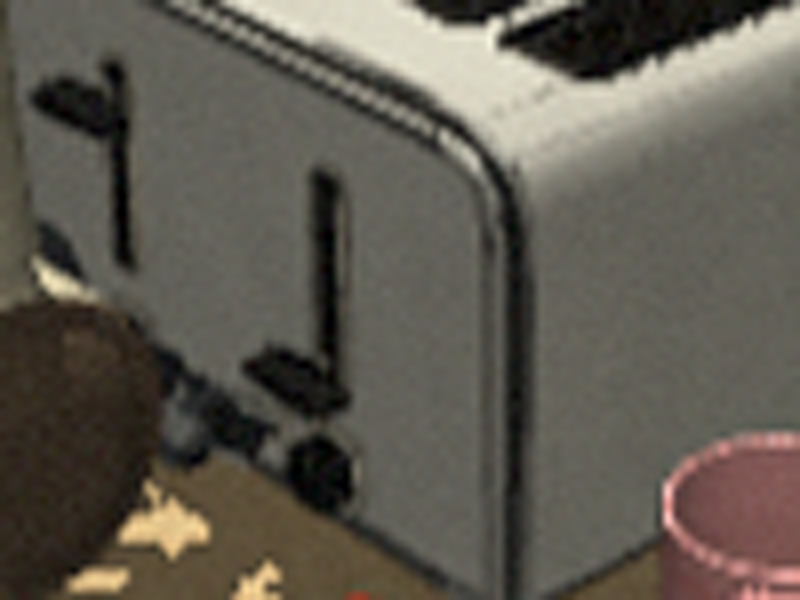

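The fingertip covers the right button at (250,430) and the force is rising. Pressing fully in.

```bash
python3 -m jog '[[[0.02,-0.003,0],[0,0,0],1],[[0.02,-0.003,0],[0,0,0],1]]'
python3 -m jog '[[[0.02,-0.003,0],[0,0,0],1],[[0.02,-0.003,0],[0,0,0],1]]'
python3 -m jog '[[[0.02,-0.003,0],[0,0,0],1],[[0.02,-0.003,0],[0,0,0],1]]'
```

```text
clock: 14.05
position: [545.1, 18.6, 35.1]
ee_rot: [0.081, 0.901, -0.041, 0.423]
contact_force: [-11.5, -3.4, 10.8]
gripper_width: -0.2
grasp_force: 7.8
clock: 14.25
position: [545.4, 18.7, 34.9]
ee_rot: [0.081, 0.902, -0.041, 0.422]
contact_force: [-18.0, -4.1, 16.8]
gripper_width: -0.4
grasp_force: 12.1
clock: 14.45
position: [545.6, 18.8, 34.8]
ee_rot: [0.081, 0.902, -0.04, 0.421]
contact_force: [-25.5, -6.0, 20.9]
gripper_width: -0.4
grasp_force: 16.5
```

```bash
python3 -m jog '[[[-0.15,0.025,0],[0,0,0],1],[[-0.3,0.05,0],[0,0,0],1],[[-0.4,0.07,0.2],[0,0,0],1],[[-0.5,0.09,0.5],[0,0,0],1],[[-0.5,0.09,0.8],[0,0,0],1],[[-0.5,0.2,1],[0,0,0],1],[[-0.5,0.5,1],[0,0,0],1],[[-0.5,0.5,1],[0,0,0],1]]'
python3 - <<'E'
from h import *
from bench import *
s=read_state();print(s["joints"],s["position"],s["contact_force"],turn3(s,-9.93,40),turn3(s,-9.93,35),"pre",W(-126,50,163)-s["position"])
E
```

```text
clock: 15.25
position: [500.2, 69.5, 135.2]
ee_rot: [0.08, 0.901, -0.04, 0.424]
contact_force: [-0.8, 0.7, -0.7]
gripper_width: -0.2
grasp_force: 0.0
[-0.18354897  0.16910065 -1.02644654 -3.14266093 -0.50387152  1.57748808] [500.19347515  69.51878057 135.17389491] [-0.80747552  0.67977555 -0.69524685] [0.003 0.003 0.003] [-0.005 -0.038  0.003] pre [50.96208163 27.89663006 27.82610509]
```

```bash
python3 -m jog '[[[0,0,0.15],[0,0,0.06],1],[[0,0.1,0.3],[0,0,0.125],1],[[0,0.28,0.3],[0,0,0.125],1],[[0.2,0.28,0.3],[0,0,0.125],1],[[0.2,0.28,0.3],[0,0,0.125],1]]'
python3 - <<'E'
from h import *
from bench import *
s=read_state();print(s["joints"],s["position"],s["contact_force"],turn3(s,5,40),turn3(s,5,35),"pre",W(-126,50,163)-s["position"])
E
```

```text
clock: 15.75
position: [525.1, 99.2, 156.3]
ee_rot: [-0.037, 0.899, 0.011, 0.436]
contact_force: [-0.3, 0.3, 0.6]
gripper_width: 0.3
grasp_force: 0.0
[-0.08524403  0.11989134 -0.6634864  -2.31716974 -0.16101914  0.86295282] [525.05848402  99.19759227 156.26547608] [-0.31917899  0.26580118  0.59163044] [0.005 0.015 0.006] [ 0.008 -0.027  0.006] pre [26.09707276 -1.78218164  6.73452392]
```

```bash
python3 -m jog '[[[0,0,0.05],[0.008,-0.035,0.006],1],[[0.13,-0.01,0.06],[0.008,-0.035,0.006],1],[[0.26,-0.02,0.06],[0.008,-0.035,0.006],1],[[0.26,-0.02,0.06],[0.008,-0.035,0.006],1]]'
python3 - <<'E'
from h import *
from bench import *
s=read_state();print(s["joints"],s["position"],s["contact_force"],turn3(s,5,35),"pre",W(-126,50,150)-s["position"])
d=get_image("scene");cv2.imwrite("pics/s8.png",cv2.resize(d["frame"][140:230,160:280,::-1],(800,600),interpolation=cv2.INTER_CUBIC))
E
```

```text
clock: 16.15
position: [549.4, 96.7, 160.2]
ee_rot: [-0.037, 0.884, 0.02, 0.466]
contact_force: [0.1, 0.4, 0.2]
gripper_width: 0.0
grasp_force: 0.0
[-0.16778955  0.17248727 -0.7136724  -2.47797558 -0.34006518  1.0790516 ] [549.38316194  96.65840503 160.18431988] [0.09211087 0.38772735 0.21049015] [-0.001  0.005  0.002] pre [  1.77239484   0.7570056  -10.18431988]
```

View pics/s8.png

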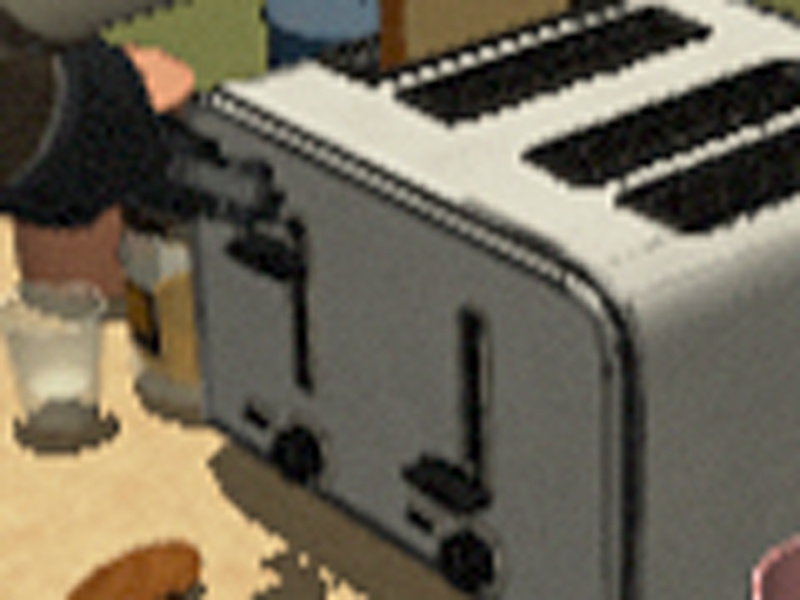

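The tip (265,205) is above the left tab (265,250). The right lever is still down (445,485) and its button has sprung back (420,515). Pressing the left lever down.

```bash
python3 -m jog '[[[0.01,0.01,-0.1],[0,0,0],1],[[0.01,0.01,-0.2],[0,0,0],1],[[0.01,0.01,-0.3],[0,0,0],1],[[0.01,0.01,-0.4],[0,0,0],1],[[0.01,0.01,-0.4],[0,0,0],1]]'
python3 -m jog '[[[0,0,-0.1],[0,0,0],1],[[0,0,-0.2],[0,0,0],1],[[0,0,-0.26],[0,0,0],1],[[0,0,-0.28],[0,0,0],1]]'
python3 -m jog '[[[0,0,-0.03],[0,0,0],1],[[0,0,-0.03],[0,0,0],1]]'
```

```text
clock: 16.7
position: [547.7, 98.8, 118.7]
ee_rot: [-0.037, 0.884, 0.02, 0.465]
contact_force: [-0.1, 0.2, -0.2]
gripper_width: 0.2
grasp_force: 0.0
clock: 17.1
position: [548.2, 98.7, 91.9]
ee_rot: [-0.038, 0.884, 0.02, 0.466]
contact_force: [-1.0, 0.0, 2.3]
gripper_width: -0.1
grasp_force: 1.2
clock: 17.3
position: [547.8, 98.6, 88.8]
ee_rot: [-0.038, 0.884, 0.02, 0.466]
contact_force: [1.6, 1.1, 1.2]
gripper_width: -0.3
grasp_force: 0.7
```

```bash
python3 -m jog '[[[0,0,-0.03],[0,0,0],1],[[0,0,-0.03],[0,0,0],1]]'
python3 -m jog '[[[0,0,-0.03],[0,0,0],1],[[0,0,-0.03],[0,0,0],1]]'
```

```text
clock: 17.5
position: [548.1, 98.8, 88.2]
ee_rot: [-0.038, 0.882, 0.02, 0.469]
contact_force: [-8.3, -2.3, 14.1]
gripper_width: -0.2
grasp_force: 7.7
clock: 17.7
position: [548.3, 98.9, 87.8]
ee_rot: [-0.038, 0.88, 0.02, 0.472]
contact_force: [-16.6, -6.6, 28.8]
gripper_width: -0.0
grasp_force: 15.9
```

Stop reached. Retreat and check.

```bash
python3 -m jog '[[[0,0,0.15],[0,0,0],1],[[-0.2,0,0.25],[0,0,0],1],[[-0.5,-0.1,0.5],[0,0,0],1],[[-0.6,-0.1,0.8],[0,0,0],1],[[-0.6,-0.1,1],[0,0,0],1],[[-0.6,-0.1,1],[0,0,0],1]]'
python3 - <<'E'
from h import *
from bench import *
s=read_state();print(s["position"],s["contact_force"],s["joint_vel"].round(3))
d=get_image("scene");cv2.imwrite("pics/s9.png",cv2.resize(d["frame"][120:270,150:350,::-1],(800,600),interpolation=cv2.INTER_CUBIC))
Q=cloud(d)
X=(Q-O)@EX;Y=(Q-O)@EY;Z=Q[...,2]
for y in(50,-66):
    m=(d["range_z"]>0)&(X<-119)&(X>-142)&(abs(Y-y)<16)&(Z>55)&(Z<160);print(y,m.sum(),np.percentile(Z[m],[5,50,98]) if m.any() else None)
E
```

```text
clock: 18.3
position: [487.8, 87.9, 185.6]
ee_rot: [-0.038, 0.883, 0.019, 0.468]
contact_force: [-0.8, 0.4, 0.2]
gripper_width: -0.2
grasp_force: 0.0
[487.75620597  87.90038486 185.61066488] [-0.81491243  0.36490179  0.16439792] [ 0.356 -0.206  0.301  0.659  0.55  -0.929]
50 53 [72.3868056  79.12370545 82.47262268]
-66 59 [73.77634696 79.68600756 82.51473142]
```

View pics/s9.png

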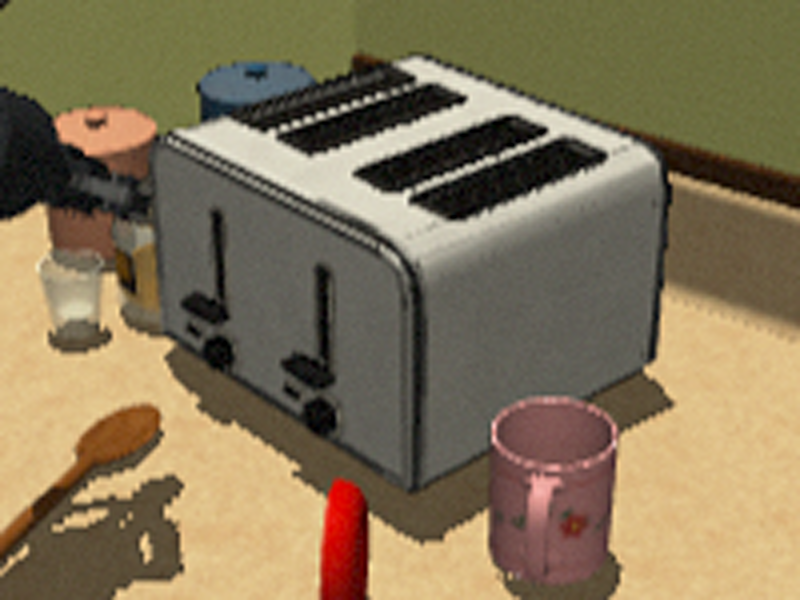

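Both tabs are down at (205,305) and (310,370), at z ≈ 83, and the tool is clear. Mug, jar and glass haven't moved.

```bash
python3 -m jog '[[[0,0,0],[0,0,0],1],[[0,0,0],[0,0,0],1],[[0,0,0],[0,0,0],1]]'; python3 -c "from bench import *;print(job_done())"
```

```text
clock: 18.65
position: [486.5, 88.3, 180.6]
ee_rot: [-0.037, 0.885, 0.02, 0.464]
contact_force: [-0.6, -0.1, 0.2]
gripper_width: -0.1
grasp_force: 0.0
the job is handed in; nothing more can be done
None
```

I pressed the right (bagel-side) lever to its stop, then its bagel button, which sprang back, and last the left (slice-side) lever to its stop; I handed in at 18.7 s with the robot clear (hand-in returned no verdict), and the last image shows both levers down and the mug, jar and glass unmoved.

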